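# Sweep loose bicycle parts into the parts tray

## Task

Clear the bench: with the fingers, sweep the steel bearing, the red cup and the black cog along the bench top, in through the open side of the blue parts tray, until each lies flat and wholly inside it. Push them steadily; do not pick them up or flick them. Leave the bottles and the small tin standing where they are.

Things in the scene. Friction and masses are not known exactly. Their poses are not given: they have to be found in the camera images.
- tray: Blue three-walled parts tray screwed to the bench (it does not move). Inside 200 mm wide (its x) and 140 mm deep (its y); walls 22 mm high, 6 mm thick at x = -100, x = +100 and y = +140 mm (inner faces). The floor inside is light grey and level with the bench top, with no sill. The side at y = 0 is open. Origin on the bench top at the middle of the open side; its +y points into the tray, z up.
- bearing: Steel cartridge bearing, a disc 42 mm in diameter and 10 mm high, about 45 g. Lies flat; slides freely on the bench. Origin at the centre of its underside, z up.
- cup: Red bearing cup, a disc 46 mm in diameter and 14 mm high, about 50 g. Lies flat; slides freely on the bench. Origin at the centre of its underside, z up.
- cog: Black toothed cog with a steel ring on top, 52 mm in diameter over the teeth and 8 mm high; it slides and is pushed like a plain round disc of that size. About 60 g. Lies flat; slides freely on the bench. Origin at the centre of its underside, z up.
- blue_bottle: Dark blue bottle with a black cap, standing loose, 36 mm in diameter, 75 mm high. To be left alone. Origin at the centre of its underside.
- oil_bottle: White dropper bottle with a pointed tip, standing loose, 37 mm in diameter, 110 mm high. To be left alone. Origin at the centre of its underside.
- tin: Small round aluminium tin with a yellow lid, standing loose, 43 mm in diameter, 22 mm high. To be left alone. Origin at the centre of its underside.

How it is judged:
By the outcome, as a careful person would: the job done as asked, in the order asked, and still so for the second after the job is handed in, with the robot touching nothing.
It also fails if it takes over 69 s, if anything falls off the work surface, if the arm or the gripper's body presses on something with over 40 N, if the wrist force passes 120 N, or if a joint passes its speed limit or range.

## Robot

A 6-joint arm with a two-finger parallel gripper is mounted at the origin on the work surface. World frame = base frame: x ahead of the robot, y to its left, z up, the work surface at z = 0. Lengths are in m, angles in rad, forces in N, time in s.
With the tool pointing down it reaches from about 0.25 to 0.725 m from the base axis. Payload 4 kg.
Tool frame: the origin (TCP) lies midway between the tips of the shut fingers; the grasp point (between the pads) lies 19 mm behind it; z points along the fingers, x is the direction in which the jaws open and shut, and the axes are right-handed (so a half turn about z gives the same grasp; the last joint's range is limited). The gripper opens to 85 mm and grips with 20 to 120 N. Pads are 22 mm wide; open, the fingers measure 114 mm over their backs; the gripper's body (76 mm by 85 mm) begins 54 mm behind the grasp point. The pads swing forward as they close: fully open they stand 13 mm farther back than shut.
Start: joints at [-1.219, 0.241, 0.005, 1.335, 0, 1.571], TCP at [0.172, -0.469, 0.231] pointing down, gripper open.
Joint ranges: [-2.72, 2.72], [-1.05, 1.87], [-1.09, 1.28], [-1.99, 2.15], [-1.42, 1.44], [-3.14, 3.14]. Speed limits (rad/s): [2.79, 2.79, 3.14, 3.14, 3.14, 3.14].

## Interface

Orientations are given as a unit quaternion [x, y, z, w].
In Python, from workcell import telemetry, camera, get_calibration, bot gives the robot as it stands.
- The arm moves only by the tool step_arm, never from a script. Its argument "increments" is a list of rows, each an object with "slide": the shift along the tool's x, y, z in m, a list of three; "turn": the turn, a rotation vector about the tool's x, y, z in rad, a list of three; "grip": the closure, from -1 (fully open) to 1 (shut), so that 0 is half open. A call has 1 to 12 rows; each row shifts and turns the commanded pose from where the row before left it, along the tool's axes as they then stand; what a row does not reach is not made up. A row lasts 1/12 s, in which the tool goes at most 41.7 mm and 7.16 degrees, less where a joint would pass 70% of its speed; a pose out of reach is approached as far as the arm can. A call is refused whole if a number of a shift passes 0.0417 or a number of a turn 0.125, either way. A call with a gripper value outside its range is refused whole. The fingers move at their own pace and stop on an object; the grip force is fixed at half the most. Time passes only in rows, so rows that do not move let the fingers close. It gives the time, the measured TCP pose, the force and the opening at its end, in the units of the state.
- telemetry.get_obs(): the state, without advancing time (a new reading comes with each control period).
- camera(name): name is "side" or "top"; returns (picture, depth): 420x560x3 uint8, red, green, blue; 420x560 float32, m along the optical axis (not along the pixel's ray), 0 where there is no reading.
- get_calibration(name): a dict with "K" (3x3 intrinsics, pixels), "D" ([k1, k2, p1, p2, k3] as OpenCV has them; the pictures are not rectified), "extrinsics" (4x4, takes a point from camera to world coordinates). Camera axes: x right, y down, z forward; pixel columns grow to the right and rows downward; lengths in m; the calibration is good to about 2 mm. A picture is of the moment at which its call begins. get_calibration takes no time and is no camera call.
- bot.job_done(): hands the job in, once; it reports no verdict.
The state is a dict: "clock": time; "joint_pos": joint angles; "joint_vel": joint speeds; "tau": joint torques, N m; "eef_pos": TCP position; "tool_rot": TCP orientation; "ft_force": force on the tool from outside, world axes, zero at the start; "ft_torque": the same for the moment, N m; "grip_width": finger opening in m.
Only numpy, scipy, OpenCV 4.12 (cv2) and the standard library are available. Lean on these libraries where they do the work, as an engineer would, in place of code of your own. Each camera call takes 0.05 s, during which the arm holds its last target. There are 200 camera calls.

## Working session

There is one attempt and no reset: what is moved stays moved. The work goes in short steps, Python scripts to look and compute and a tool call to move; the robot and the scene stay as the last step left them, time stands still between calls to the robot, and variables do not carry over. Pictures are saved under pics/ and viewed, about 8 in all and at most 12, crops included, and the job is handed in when it is done.

Besides the shell and the picture viewer there is one more tool, called as a command line: name --argument value ..., lists and objects as JSON in quotes. step_arm: Moves the arm, as the interface text tells. Its arguments: {"type":"object","properties":{"increments":{"type":"array","items":{"type":"object","properties":{"slide":{"type":"array","items":{"type":"number"}},"turn":{"type":"array","items":{"type":"number"}},"grip":{"type":"number"}}}}},"required":["increments"]}

```bash
ls; mkdir -p pics; python3 - <<'E'
from workcell import telemetry,camera,get_calibration
import cv2,numpy as np
for n in("top","side"):
    p,d=camera(n); cv2.imwrite(f"pics/{n}0.png",p[:,:,::-1]); np.savez(f"pics/{n}0.npz",p=p,d=d)
    c=get_calibration(n); print(n,c)
o=telemetry.get_obs(); print(o)
E
```

```text
pics
top {'K': array([[496.49763906,   0.        , 286.32244793],
       [  0.        , 496.49763906, 205.88993025],
       [  0.        ,   0.        ,   1.        ]]), 'D': array([-0.13434029,  0.        ,  0.        ,  0.        ,  0.        ]), 'extrinsics': array([[-0.09483022, -0.97015899,  0.22315635,  0.38801272],
       [-0.99547813,  0.09365952, -0.01584891, -0.08066289],
       [-0.00552476, -0.22365022, -0.97465381,  0.97819917],
       [ 0.        ,  0.        ,  0.        ,  1.        ]])}
side {'K': array([[466.0468967 ,   0.        , 280.58415033],
       [  0.        , 466.0468967 , 205.43389058],
       [  0.        ,   0.        ,   1.        ]]), 'D': array([-0.09390271,  0.        ,  0.        ,  0.        ,  0.        ]), 'extrinsics': array([[ 0.95732948, -0.12145834,  0.26223679,  0.36074866],
       [-0.288014  , -0.47581163,  0.83105428, -0.81002773],
       [ 0.02383684, -0.87112064, -0.49049021,  0.47667835],
       [ 0.        ,  0.        ,  0.        ,  1.        ]])}
{'clock': 0.1, 'joint_pos': array([-1.21901924e+00,  2.41345528e-01,  3.85713728e-03,  1.33519318e+00,
       -4.59819720e-06,  1.57080132e+00]), 'joint_vel': array([ 0.00030491, -0.00315654,  0.00135467,  0.00022662,  0.00020872,
        0.00205848]), 'tau': array([-4.60800345e-05, -3.73138332e+01,  2.53009057e+01,  1.08234084e-02,
       -3.27094494e-05, -2.32487139e-06]), 'eef_pos': array([ 0.17208768, -0.468852  ,  0.23049734]), 'tool_rot': array([ 8.19927051e-01, -5.72467242e-01, -7.74201601e-04, -5.37732293e-04]), 'ft_force': array([-0.86548242, -0.61613111, -0.08784671]), 'ft_torque': array([-0.00863927, -0.01740494,  0.02775063]), 'grip_width': 0.08536214427879497}
```

View pics/top0.png

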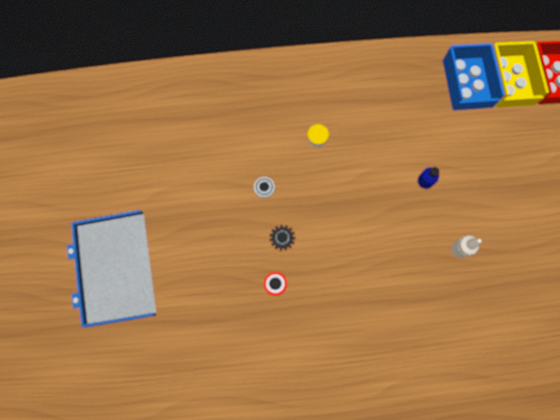

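View pics/side0.png

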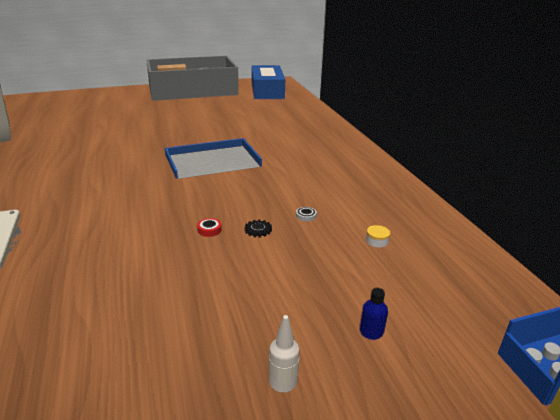

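The top view shows the bearing at (264,187), cog (282,238), cup (275,284), tin (318,134), and the tray on the left with its open side facing right (x≈143–155). The side view agrees: cup (209,228), cog (258,228), bearing (306,213).

```bash
cat > h.py <<'E'
import cv2,numpy as np
from workcell import get_calibration
def ray(n,uv):
    c=get_calibration(n);uv=np.array(uv,float).reshape(-1,1,2)
    x=cv2.undistortPoints(uv,c["K"],c["D"]).reshape(-1,2)
    E=c["extrinsics"];return E[:3,3],np.c_[x,np.ones(len(x))]@E[:3,:3].T
def plane(n,uv,z):
    o,d=ray(n,uv);return o+d*((z-o[2])/d[:,2])[:,None]
def two(u1,u2):
    o1,d1=ray("top",u1);o2,d2=ray("side",u2);d1=d1[0];d2=d2[0]
    s=np.linalg.lstsq(np.c_[d1,-d2],o2-o1,rcond=None)[0]
    a=o1+s[0]*d1;b=o2+s[1]*d2;return (a+b)/2,np.linalg.norm(a-b)
def notwood(p):
    h=cv2.cvtColor(p,cv2.COLOR_RGB2HSV).astype(int)
    return (~((h[...,0]>4)&(h[...,0]<22)&(h[...,1]>90)&(h[...,2]>70))).astype(np.uint8)
def blob(p,c,r=22):
    m=notwood(p);
    w=np.zeros_like(m);cv2.circle(w,c,r,1,-1);m=cv2.morphologyEx(m&w,cv2.MORPH_CLOSE,np.ones((5,5)))
    cs,_=cv2.findContours(m,cv2.RETR_EXTERNAL,cv2.CHAIN_APPROX_NONE)
    return max(cs,key=cv2.contourArea)
E
python3 - <<'E'
from h import *
np.set_printoptions(precision=4,suppress=True)
T=np.load("pics/top0.npz")["p"];S=np.load("pics/side0.npz")["p"]
for n,t,s,z in(("bearing",(264,187),(306,213),.01),("cup",(275,284),(209,228),.014),("cog",(282,238),(258,228),.008),("tin",(318,134),(377,236),.022)):
    c=blob(T,t);w=plane("top",c.reshape(-1,2),z);(a,r)=cv2.minEnclosingCircle(w[:,:2].astype(np.float32)*1000)
    e=plane("side",blob(S,s).reshape(-1,2),z);b=plane("side",[cv2.fitEllipse(blob(S,s))[0]],z/2)[0]
    ct=cv2.fitEllipse(c)[0];cs=cv2.fitEllipse(blob(S,s))[0]
    print(n,np.array(a),r,"centre",plane("top",[ct],z*.7)[0],"side",b,"two-view",two([ct],[cs]))
# tray: grey floor + blue
h=cv2.cvtColor(T,cv2.COLOR_RGB2HSV)
g=((h[...,1]<60)&(h[...,2]>90)).astype(np.uint8);g[:,200:]=0;g=cv2.morphologyEx(g,cv2.MORPH_OPEN,np.ones((5,5)))
c=max(cv2.findContours(g,0,2)[0],key=cv2.contourArea);w=plane("top",c.reshape(-1,2),0)
q=cv2.minAreaRect((w[:,:2]*1000).astype(np.float32));print("floor",q,cv2.boxPoints(q))
ap=cv2.approxPolyDP(c,6,True).reshape(-1,2);print(ap,plane("top",ap,0)[:,:2])
b=((h[...,0]>100)&(h[...,0]<130)&(h[...,1]>120)).astype(np.uint8);b[:,200:]=0
c=cv2.convexHull(np.argwhere(b)[:,::-1].astype(np.int32));ap=cv2.approxPolyDP(c,6,True).reshape(-1,2);print(ap,plane("top",ap,.022)[:,:2])
for n,t,s in(("blue",(425,183),(373,330)),("oil",(460,248),(284,380))):print(n,plane("top",[t],.02)[0],plane("side",[s],.01)[0])
E
```

```text
bearing [653.9506 -54.8021] 22.764419555664062 centre [ 0.6547 -0.0547  0.007 ] side [ 0.6523 -0.0549  0.005 ] two-view (array([ 0.6539, -0.0544,  0.0048]), np.float64(0.00269677391413318))
cup [458.296  -59.9571] 21.381879806518555 centre [ 0.4585 -0.0595  0.0098] side [ 0.4566 -0.0594  0.007 ] two-view (array([ 0.4576, -0.0594,  0.007 ]), np.float64(0.0021049635792974543))
cog [547.8242 -81.308 ] 22.539676666259766 centre [ 0.548  -0.0815  0.0056] side [ 0.5467 -0.082   0.004 ] two-view (array([ 0.5476, -0.0814,  0.0036]), np.float64(0.0014767094047561642))
tin [ 749.2306 -175.0166] 24.927734375 centre [ 0.7522 -0.1749  0.0154] side [ 0.7497 -0.1763  0.011 ] two-view (array([ 0.7524, -0.1749,  0.0102]), np.float64(0.0034037599686590433))
floor ((518.8076171875, 258.26220703125), (201.8117218017578, 143.6776885986328), 4.955249786376953) [[412.0736 321.1165]
 [424.4842 177.9759]
 [625.5416 195.4079]
 [613.1311 338.5486]]
[[142 214]
 [ 77 226]
 [ 86 322]
 [155 312]] [[0.6234 0.1982]
 [0.6111 0.3366]
 [0.4152 0.3209]
 [0.4243 0.1798]]
[[153 314]
 [ 82 325]
 [ 72 295]
 [ 72 223]
 [140 212]] [[0.42   0.1781]
 [0.4093 0.3202]
 [0.4688 0.3392]
 [0.6132 0.3378]
 [0.6226 0.1959]]
blue [ 0.6277 -0.3797  0.02  ] [ 0.6334 -0.3927  0.01  ]
oil [ 0.4896 -0.4293  0.02  ] [ 0.4876 -0.4416  0.01  ]
```

step_arm --increments '[{"turn": [0,0,-0.1088],"grip": 0.35},{"turn": [0,0,-0.1088],"grip": 0.35},{"turn": [0,0,-0.1088],"grip": 0.35},{"turn": [0,0,-0.1088],"grip": 0.35},{"turn": [0,0,-0.1088],"grip": 0.35},{"turn": [0,0,-0.1088],"grip": 0.35},{"turn": [0,0,-0.1088],"grip": 0.35},{"turn": [0,0,-0.1088],"grip": 0.35},{"turn": [0,0,-0.1088],"grip": 0.35},{"turn": [0,0,-0.1088],"grip": 0.35},{"turn": [0,0,-0.1088],"grip": 0.35},{"turn": [0,0,-0.1088],"grip": 0.35}]'

```text
schema error: expected keys slide, turn, grip
```

step_arm --increments '[{"slide": [0,0,0],"turn": [0,0,-0.1088],"grip": 0.35},{"slide": [0,0,0],"turn": [0,0,-0.1088],"grip": 0.35},{"slide": [0,0,0],"turn": [0,0,-0.1088],"grip": 0.35},{"slide": [0,0,0],"turn": [0,0,-0.1088],"grip": 0.35},{"slide": [0,0,0],"turn": [0,0,-0.1088],"grip": 0.35},{"slide": [0,0,0],"turn": [0,0,-0.1088],"grip": 0.35},{"slide": [0,0,0],"turn": [0,0,-0.1088],"grip": 0.35},{"slide": [0,0,0],"turn": [0,0,-0.1088],"grip": 0.35},{"slide": [0,0,0],"turn": [0,0,-0.1088],"grip": 0.35},{"slide": [0,0,0],"turn": [0,0,-0.1088],"grip": 0.35},{"slide": [0,0,0],"turn": [0,0,-0.1088],"grip": 0.35},{"slide": [0,0,0],"turn": [0,0,-0.1088],"grip": 0.35}]'

```text
clock: 1.1
eef_pos: [0.1722, -0.469, 0.2308]
tool_rot: [0.999, 0.046, -0.0, -0.001]
ft_force: [0.3, -0.3, -0.2]
grip_width: 0.0282
```

step_arm --increments '[{"slide": [0.0215,-0.0132,0],"turn": [0,0,0],"grip": 0.35},{"slide": [0.0215,-0.0132,0],"turn": [0,0,0],"grip": 0.35},{"slide": [0.0215,-0.0132,0],"turn": [0,0,0],"grip": 0.35},{"slide": [0.0215,-0.0132,0],"turn": [0,0,0],"grip": 0.35},{"slide": [0.0215,-0.0132,0],"turn": [0,0,0],"grip": 0.35},{"slide": [0.0215,-0.0132,0],"turn": [0,0,0],"grip": 0.35},{"slide": [0.0215,-0.0132,0],"turn": [0,0,0],"grip": 0.35},{"slide": [0.0215,-0.0132,0],"turn": [0,0,0],"grip": 0.35},{"slide": [0.0215,-0.0132,0],"turn": [0,0,0],"grip": 0.35},{"slide": [0.0215,-0.0132,0],"turn": [0,0,0],"grip": 0.35},{"slide": [0.0215,-0.0132,0],"turn": [0,0,0],"grip": 0.35},{"slide": [0.0215,-0.0132,0],"turn": [0,0,0],"grip": 0.35}]'

```text
clock: 2.1
eef_pos: [0.4162, -0.2882, 0.2308]
tool_rot: [0.999, 0.043, -0.0, -0.0]
ft_force: [0.6, -0.4, -0.2]
grip_width: 0.0277
```

step_arm --increments '[{"slide": [0.0215,-0.0132,0],"turn": [0,0,0],"grip": 0.35},{"slide": [0.0215,-0.0132,0],"turn": [0,0,0],"grip": 0.35},{"slide": [0.0215,-0.0132,0],"turn": [0,0,0],"grip": 0.35},{"slide": [0.0215,-0.0132,0],"turn": [0,0,0],"grip": 0.35},{"slide": [0.0215,-0.0132,0],"turn": [0,0,0],"grip": 0.35},{"slide": [0.0215,-0.0132,0],"turn": [0,0,0],"grip": 0.35},{"slide": [0.0215,-0.0132,0],"turn": [0,0,0],"grip": 0.35},{"slide": [0.0215,-0.0132,0],"turn": [0,0,0],"grip": 0.35},{"slide": [0.0215,-0.0132,0],"turn": [0,0,0],"grip": 0.35},{"slide": [0.0215,-0.0132,0],"turn": [0,0,0],"grip": 0.35},{"slide": [0.0215,-0.0132,0],"turn": [0,0,0],"grip": 0.35},{"slide": [0.0215,-0.0132,0],"turn": [0,0,0],"grip": 0.35}]'

```text
clock: 3.1
eef_pos: [0.6595, -0.1082, 0.2305]
tool_rot: [0.999, 0.043, -0.001, -0.0]
ft_force: [1.3, -0.7, -0.6]
grip_width: 0.028
```

step_arm --increments '[{"slide": [0,0,0.02],"turn": [0,0,0],"grip": 0.35},{"slide": [0,0,0.025],"turn": [0,0,0],"grip": 0.35},{"slide": [0,0,0.025],"turn": [0,0,0],"grip": 0.35},{"slide": [0,0,0.025],"turn": [0,0,0],"grip": 0.35},{"slide": [0,0,0.025],"turn": [0,0,0],"grip": 0.35},{"slide": [0,0,0.025],"turn": [0,0,0],"grip": 0.35},{"slide": [0,0,0.025],"turn": [0,0,0],"grip": 0.35},{"slide": [0,0,0.02],"turn": [0,0,0],"grip": 0.35},{"slide": [0,0,0.015],"turn": [0,0,0],"grip": 0.35},{"slide": [0,0,0.01],"turn": [0,0,0],"grip": 0.35},{"slide": [0,0,0.008],"turn": [0,0,0],"grip": 0.35},{"slide": [0,0,0.005],"turn": [0,0,0],"grip": 0.35}]'

```text
clock: 4.1
eef_pos: [0.6585, -0.109, 0.0022]
tool_rot: [0.999, 0.043, -0.001, -0.0]
ft_force: [-0.1, -0.3, 0.1]
grip_width: 0.028
```

```bash
python3 - <<'E'
from workcell import telemetry,camera
import cv2,numpy as np
o=telemetry.get_obs();print(o["eef_pos"],o["ft_force"])
p,d=camera("side");cv2.imwrite("pics/s1.png",cv2.resize(p[120:300,150:430,::-1],None,fx=2.8,fy=2.8))
E
```

```text
[ 0.65853546 -0.1090369   0.00217804] [-0.0764059  -0.28922512  0.12493193]
```

View pics/s1.png

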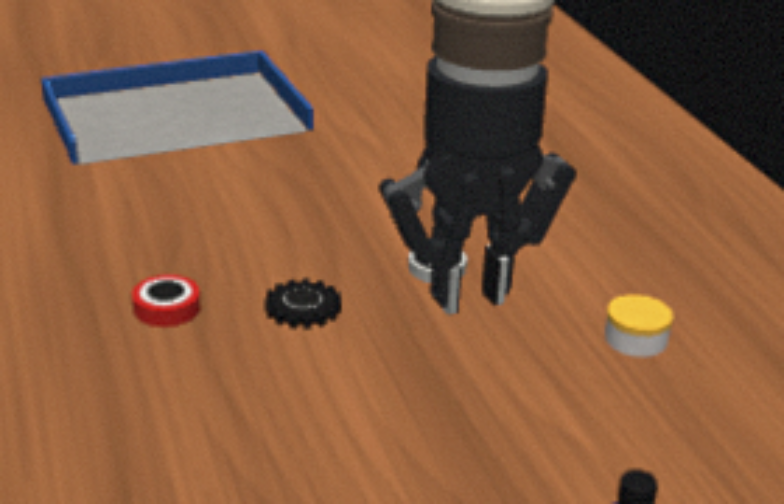

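step_arm --increments '[{"slide": [0,-0.008,0.001],"turn": [0,0,0],"grip": 0.35},{"slide": [0,-0.008,0],"turn": [0,0,0],"grip": 0.35},{"slide": [0,-0.006,0],"turn": [0,0,0],"grip": 0.35},{"slide": [0,-0.004,0],"turn": [0,0,0],"grip": 0.35},{"slide": [0,-0.004,0],"turn": [0,0,0],"grip": 0.35},{"slide": [0,-0.004,0],"turn": [0,0,0],"grip": 0.35},{"slide": [0,-0.005,0],"turn": [0,0,0],"grip": 0.35},{"slide": [0,-0.006,0],"turn": [0,0,0],"grip": 0.35},{"slide": [0,-0.007,0],"turn": [0,0,0],"grip": 0.35},{"slide": [0,-0.008,0],"turn": [0,0,0],"grip": 0.35},{"slide": [0,-0.008,0],"turn": [0,0,0],"grip": 0.35},{"slide": [0,-0.008,0],"turn": [0,0,0],"grip": 0.35}]'

```text
clock: 5.15
eef_pos: [0.6523, -0.0325, 0.0023]
tool_rot: [0.999, 0.043, 0.0, -0.0]
ft_force: [-0.5, -1.1, 0.8]
grip_width: 0.0271
```

```bash
python3 - <<'E'
from workcell import telemetry,camera
import cv2,numpy as np
o=telemetry.get_obs();print(o["eef_pos"],o["ft_force"])
p,d=camera("top");cv2.imwrite("pics/t1.png",cv2.resize(p[100:330,50:350,::-1],None,fx=2.5,fy=2.5))
E
```

```text
[ 0.65230559 -0.03254158  0.00231516] [-0.45207219 -1.12452855  0.82549532]
```

View pics/t1.png

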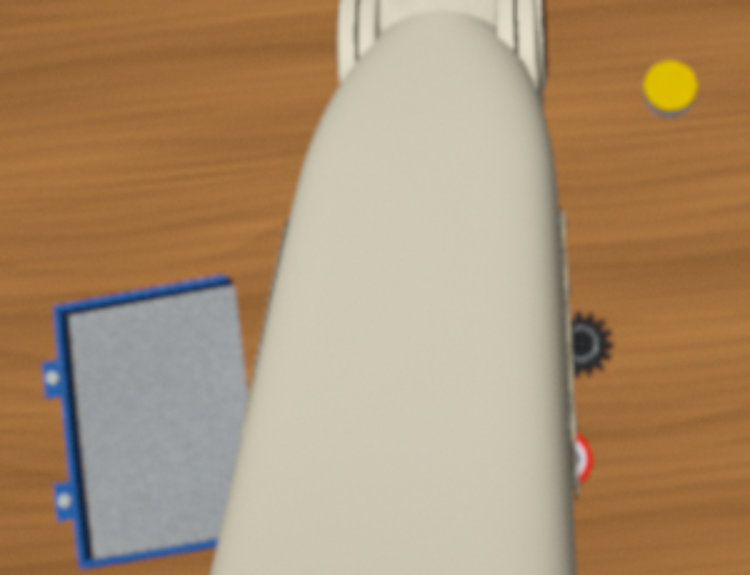

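The arm hides the bearing in the top view; the contact force of about 1 N suggests it is being pushed. I'll continue and check from the side.

step_arm --increments '[{"slide": [-0.0027,-0.008,0],"turn": [0,0,0],"grip": 0.35},{"slide": [-0.0027,-0.008,0],"turn": [0,0,0],"grip": 0.35},{"slide": [-0.0027,-0.008,0],"turn": [0,0,0],"grip": 0.35},{"slide": [-0.0027,-0.008,0],"turn": [0,0,0],"grip": 0.35},{"slide": [-0.0027,-0.008,0],"turn": [0,0,0],"grip": 0.35},{"slide": [-0.0027,-0.008,0],"turn": [0,0,0],"grip": 0.35},{"slide": [-0.0027,-0.008,0],"turn": [0,0,0],"grip": 0.35},{"slide": [-0.0027,-0.008,0],"turn": [0,0,0],"grip": 0.35},{"slide": [-0.0027,-0.008,0],"turn": [0,0,0],"grip": 0.35},{"slide": [-0.0027,-0.008,0],"turn": [0,0,0],"grip": 0.35},{"slide": [-0.0027,-0.008,0],"turn": [0,0,0],"grip": 0.35},{"slide": [-0.0027,-0.008,0],"turn": [0,0,0],"grip": 0.35}]'

```text
clock: 6.2
eef_pos: [0.6115, 0.0602, 0.0023]
tool_rot: [0.999, 0.043, 0.0, -0.0]
ft_force: [0.5, -0.4, -0.5]
grip_width: 0.0274
```

```bash
python3 - <<'E'
from workcell import telemetry,camera
import cv2,numpy as np
o=telemetry.get_obs();print(o["eef_pos"],o["ft_force"])
p,d=camera("side");cv2.imwrite("pics/s2.png",cv2.resize(p[120:300,150:430,::-1],None,fx=2.8,fy=2.8))
E
```

```text
[0.6114585  0.06018584 0.00232173] [ 0.52342416 -0.38321911 -0.52163808]
```

View pics/s2.png

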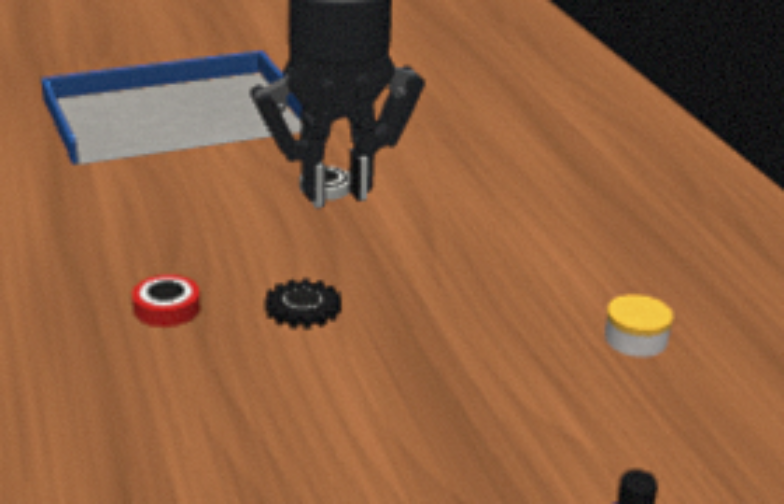

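The bearing sits between the fingers at (332,180) in the crop, as planned. Now on into the tray.

step_arm --increments '[{"slide": [-0.0027,-0.008,0],"turn": [0,0,0],"grip": 0.35},{"slide": [-0.0027,-0.008,0],"turn": [0,0,0],"grip": 0.35},{"slide": [-0.0027,-0.008,0],"turn": [0,0,0],"grip": 0.35},{"slide": [-0.0027,-0.008,0],"turn": [0,0,0],"grip": 0.35},{"slide": [-0.0027,-0.008,0],"turn": [0,0,0],"grip": 0.35},{"slide": [-0.0027,-0.008,0],"turn": [0,0,0],"grip": 0.35},{"slide": [0,-0.008,0],"turn": [0,0,0],"grip": 0.35},{"slide": [0,-0.008,0],"turn": [0,0,0],"grip": 0.35},{"slide": [0,-0.008,0],"turn": [0,0,0],"grip": 0.35},{"slide": [0,-0.008,0],"turn": [0,0,0],"grip": 0.35},{"slide": [0,-0.008,0],"turn": [0,0,0],"grip": 0.35},{"slide": [0,-0.008,0],"turn": [0,0,0],"grip": 0.35}]'

```text
clock: 7.25
eef_pos: [0.5874, 0.1545, 0.0023]
tool_rot: [0.999, 0.043, 0.0, 0.0]
ft_force: [-1.1, -0.5, 0.1]
grip_width: 0.0279
```

step_arm --increments '[{"slide": [0,-0.009,0],"turn": [0,0,0],"grip": 0.35},{"slide": [0,-0.009,0],"turn": [0,0,0],"grip": 0.35},{"slide": [0,-0.009,0],"turn": [0,0,0],"grip": 0.35},{"slide": [0,-0.009,0],"turn": [0,0,0],"grip": 0.35},{"slide": [0,-0.009,0],"turn": [0,0,0],"grip": 0.35},{"slide": [0,-0.009,0],"turn": [0,0,0],"grip": 0.35},{"slide": [0,-0.009,0],"turn": [0,0,0],"grip": 0.35},{"slide": [0,-0.008,0],"turn": [0,0,0],"grip": 0.35},{"slide": [0,-0.007,0],"turn": [0,0,0],"grip": 0.35},{"slide": [0,-0.006,0],"turn": [0,0,0],"grip": 0.35},{"slide": [0,-0.004,0],"turn": [0,0,0],"grip": 0.35},{"slide": [0,-0.002,0],"turn": [0,0,0],"grip": 0.35}]'

```text
clock: 8.25
eef_pos: [0.5795, 0.244, 0.0023]
tool_rot: [0.999, 0.044, 0.0, -0.0]
ft_force: [0.0, -0.7, 0.7]
grip_width: 0.0279
```

step_arm --increments '[{"slide": [0,0.003,0],"turn": [0,0,0],"grip": 0.35},{"slide": [0,0.008,0],"turn": [0,0,0],"grip": 0.35},{"slide": [0,0.015,0],"turn": [0,0,0],"grip": 0.35},{"slide": [0,0.02,0],"turn": [0,0,0],"grip": 0.35},{"slide": [0,0.015,-0.022],"turn": [0,0,0],"grip": 0.35},{"slide": [0,0.015,-0.022],"turn": [0,0,0],"grip": 0.35},{"slide": [0,0.015,-0.022],"turn": [0,0,0],"grip": 0.35},{"slide": [-0.01225,0.0215,0],"turn": [0,0,0],"grip": 0.35},{"slide": [-0.01225,0.0215,0],"turn": [0,0,0],"grip": 0.35},{"slide": [-0.01225,0.0215,0],"turn": [0,0,0],"grip": 0.35},{"slide": [-0.01225,0.0215,0],"turn": [0,0,0],"grip": 0.35},{"slide": [-0.01225,0.0215,0],"turn": [0,0,0],"grip": 0.35}]'

```text
clock: 9.25
eef_pos: [0.5347, 0.0374, 0.0684]
tool_rot: [0.999, 0.042, -0.0, 0.0]
ft_force: [0.5, -0.8, 0.1]
grip_width: 0.0278
```

step_arm --increments '[{"slide": [-0.01225,0.0215,0],"turn": [0,0,0],"grip": 0.35},{"slide": [-0.01225,0.0215,0],"turn": [0,0,0],"grip": 0.35},{"slide": [-0.01225,0.0215,0],"turn": [0,0,0],"grip": 0.35},{"slide": [-0.01225,0.0215,0],"turn": [0,0,0],"grip": 0.35},{"slide": [-0.01225,0.0215,0],"turn": [0,0,0],"grip": 0.35},{"slide": [-0.01225,0.0215,0],"turn": [0,0,0],"grip": 0.35},{"slide": [-0.01225,0.0215,0],"turn": [0,0,0],"grip": 0.35},{"slide": [0,0,0],"turn": [0,0,0],"grip": 0.35},{"slide": [0,0,0],"turn": [0,0,0],"grip": 0.35}]'

```text
clock: 10.0
eef_pos: [0.4621, -0.1192, 0.0684]
tool_rot: [0.999, 0.041, -0.0, -0.0]
ft_force: [0.3, 0.3, 0.0]
grip_width: 0.0277
```

```bash
python3 - <<'E'
from workcell import telemetry,camera
import cv2,numpy as np
o=telemetry.get_obs();print(o["eef_pos"],o["ft_force"])
p,d=camera("side");cv2.imwrite("pics/s3.png",cv2.resize(p[120:300,150:430,::-1],None,fx=2.8,fy=2.8))
E
```

```text
[ 0.46207278 -0.11918049  0.06844711] [0.31066514 0.25714614 0.01025603]
```

View pics/s3.png

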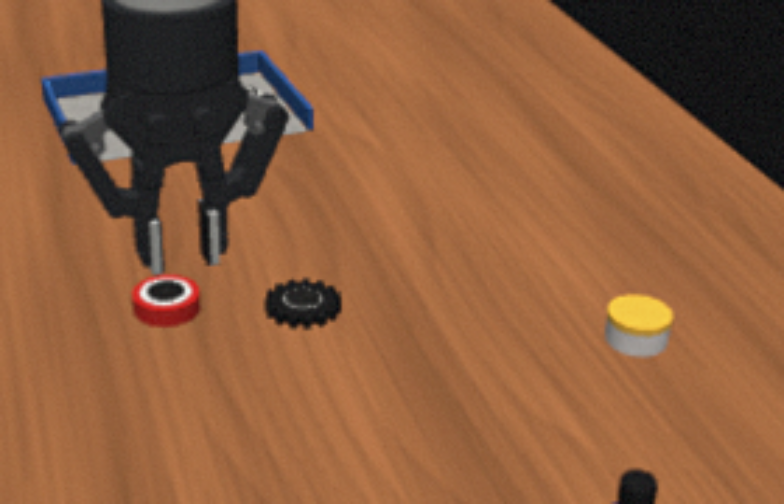

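Fingers hover behind the cup (cup at (166,298) in the crop, undisturbed); part of the bearing shows inside the tray at (262,92). Descend and push.

step_arm --increments '[{"slide": [0,0,0.02],"turn": [0,0,0],"grip": 0.35},{"slide": [0,0,0.02],"turn": [0,0,0],"grip": 0.35},{"slide": [0,0,0.015],"turn": [0,0,0],"grip": 0.35},{"slide": [0,0,0.008],"turn": [0,0,0],"grip": 0.35},{"slide": [0,0,0.003],"turn": [0,0,0],"grip": 0.35},{"slide": [0,-0.008,0],"turn": [0,0,0],"grip": 0.35},{"slide": [0,-0.008,0],"turn": [0,0,0],"grip": 0.35},{"slide": [0,-0.006,0],"turn": [0,0,0],"grip": 0.35},{"slide": [0,-0.004,0],"turn": [0,0,0],"grip": 0.35},{"slide": [0,-0.004,0],"turn": [0,0,0],"grip": 0.35},{"slide": [0,-0.004,0],"turn": [0,0,0],"grip": 0.35},{"slide": [0,-0.005,0],"turn": [0,0,0],"grip": 0.35}]'

```text
clock: 11.05
eef_pos: [0.4604, -0.078, 0.0028]
tool_rot: [0.999, 0.043, 0.001, 0.0]
ft_force: [0.5, -0.3, 0.7]
grip_width: 0.0279
```

step_arm --increments '[{"slide": [0,-0.006,0],"turn": [0,0,0],"grip": 0.35},{"slide": [0,-0.007,0],"turn": [0,0,0],"grip": 0.35},{"slide": [0,-0.008,0],"turn": [0,0,0],"grip": 0.35},{"slide": [0.0016,-0.008,0],"turn": [0,0,0],"grip": 0.35},{"slide": [0.0016,-0.008,0],"turn": [0,0,0],"grip": 0.35},{"slide": [0.0016,-0.008,0],"turn": [0,0,0],"grip": 0.35},{"slide": [0.0016,-0.008,0],"turn": [0,0,0],"grip": 0.35},{"slide": [0.0016,-0.008,0],"turn": [0,0,0],"grip": 0.35},{"slide": [0.0016,-0.008,0],"turn": [0,0,0],"grip": 0.35},{"slide": [0.0016,-0.008,0],"turn": [0,0,0],"grip": 0.35},{"slide": [0.0016,-0.008,0],"turn": [0,0,0],"grip": 0.35},{"slide": [0.0016,-0.008,0],"turn": [0,0,0],"grip": 0.35}]'

```text
clock: 12.05
eef_pos: [0.4663, 0.0165, 0.0023]
tool_rot: [0.999, 0.043, -0.0, -0.0]
ft_force: [-0.0, -0.4, -0.2]
grip_width: 0.0277
```

step_arm --increments '[{"slide": [0.0016,-0.008,0],"turn": [0,0,0],"grip": 0.35},{"slide": [0.0016,-0.008,0],"turn": [0,0,0],"grip": 0.35},{"slide": [0.0016,-0.008,0],"turn": [0,0,0],"grip": 0.35},{"slide": [0.0016,-0.008,0],"turn": [0,0,0],"grip": 0.35},{"slide": [0.0016,-0.008,0],"turn": [0,0,0],"grip": 0.35},{"slide": [0.0016,-0.008,0],"turn": [0,0,0],"grip": 0.35},{"slide": [0.0016,-0.008,0],"turn": [0,0,0],"grip": 0.35},{"slide": [0,-0.008,0],"turn": [0,0,0],"grip": 0.35},{"slide": [0,-0.008,0],"turn": [0,0,0],"grip": 0.35},{"slide": [0,-0.008,0],"turn": [0,0,0],"grip": 0.35},{"slide": [0,-0.008,0],"turn": [0,0,0],"grip": 0.35},{"slide": [0,-0.008,0],"turn": [0,0,0],"grip": 0.35}]'

```text
clock: 13.05
eef_pos: [0.4689, 0.1131, 0.0023]
tool_rot: [0.999, 0.043, -0.0, -0.0]
ft_force: [0.6, -0.4, -0.0]
grip_width: 0.0276
```

```bash
python3 - <<'E'
from workcell import telemetry,camera
import cv2,numpy as np
p,d=camera("side");cv2.imwrite("pics/s4.png",cv2.resize(p[120:300,150:430,::-1],None,fx=2.8,fy=2.8))
E
```

```text
(no output)
```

View pics/s4.png

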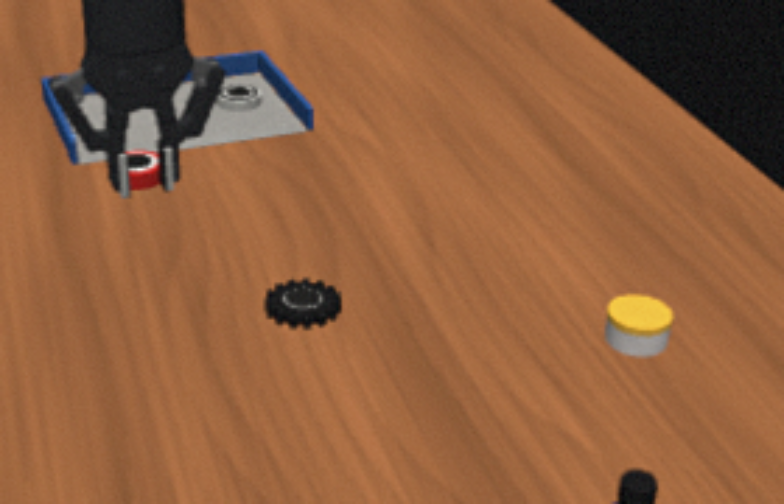

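The cup is seated between the fingers at (140,168) at the tray mouth, the bearing is inside the tray at (240,93), and the cog (303,302) and tin have not moved.

step_arm --increments '[{"slide": [0,-0.008,0],"turn": [0,0,0],"grip": 0.35},{"slide": [0,-0.008,0],"turn": [0,0,0],"grip": 0.35},{"slide": [0,-0.008,0],"turn": [0,0,0],"grip": 0.35},{"slide": [0,-0.008,0],"turn": [0,0,0],"grip": 0.35},{"slide": [0,-0.008,0],"turn": [0,0,0],"grip": 0.35},{"slide": [0,-0.008,0],"turn": [0,0,0],"grip": 0.35},{"slide": [0,-0.008,0],"turn": [0,0,0],"grip": 0.35},{"slide": [0,-0.008,0],"turn": [0,0,0],"grip": 0.35},{"slide": [0,-0.008,0],"turn": [0,0,0],"grip": 0.35},{"slide": [0,-0.008,0],"turn": [0,0,0],"grip": 0.35},{"slide": [0,-0.008,0],"turn": [0,0,0],"grip": 0.35},{"slide": [0,-0.008,0],"turn": [0,0,0],"grip": 0.35}]'

```text
clock: 14.1
eef_pos: [0.4607, 0.2087, 0.0023]
tool_rot: [0.999, 0.043, -0.0, -0.0]
ft_force: [0.9, -0.2, -0.5]
grip_width: 0.0279
```

step_arm --increments '[{"slide": [0,-0.008,0],"turn": [0,0,0],"grip": 0.35},{"slide": [0,-0.006,0],"turn": [0,0,0],"grip": 0.35},{"slide": [0,-0.004,0],"turn": [0,0,0],"grip": 0.35},{"slide": [0,-0.002,0],"turn": [0,0,0],"grip": 0.35},{"slide": [0,0,0],"turn": [0,0,0],"grip": 0.35},{"slide": [0,0.003,0],"turn": [0,0,0],"grip": 0.35},{"slide": [0,0.008,0],"turn": [0,0,0],"grip": 0.35},{"slide": [0,0.015,0],"turn": [0,0,0],"grip": 0.35},{"slide": [0,0.02,0],"turn": [0,0,0],"grip": 0.35},{"slide": [0,0.015,-0.022],"turn": [0,0,0],"grip": 0.35},{"slide": [0,0.015,-0.022],"turn": [0,0,0],"grip": 0.35},{"slide": [0,0.015,-0.022],"turn": [0,0,0],"grip": 0.35}]'

```text
clock: 15.1
eef_pos: [0.4662, 0.1351, 0.0686]
tool_rot: [0.999, 0.043, -0.001, 0.0]
ft_force: [-0.1, -1.1, 0.3]
grip_width: 0.0277
```

step_arm --increments '[{"slide": [0.0057,0.026,0],"turn": [0,0,0],"grip": 0.35},{"slide": [0.0057,0.026,0],"turn": [0,0,0],"grip": 0.35},{"slide": [0.0057,0.026,0],"turn": [0,0,0],"grip": 0.35},{"slide": [0.0057,0.026,0],"turn": [0,0,0],"grip": 0.35},{"slide": [0.0057,0.026,0],"turn": [0,0,0],"grip": 0.35},{"slide": [0.0057,0.026,0],"turn": [0,0,0],"grip": 0.35},{"slide": [0.0057,0.026,0],"turn": [0,0,0],"grip": 0.35},{"slide": [0.0057,0.026,0],"turn": [0,0,0],"grip": 0.35},{"slide": [0.0057,0.026,0],"turn": [0,0,0],"grip": 0.35},{"slide": [0.0057,0.026,0],"turn": [0,0,0],"grip": 0.35},{"slide": [0.0057,0.026,0],"turn": [0,0,0],"grip": 0.35},{"slide": [0,0,0],"turn": [0,0,0],"grip": 0.35}]'

```text
clock: 16.1
eef_pos: [0.5551, -0.148, 0.0684]
tool_rot: [0.999, 0.04, 0.001, 0.001]
ft_force: [0.5, -0.0, 0.2]
grip_width: 0.0276
```

```bash
python3 - <<'E'
from workcell import telemetry,camera
import cv2,numpy as np
o=telemetry.get_obs();print(o["eef_pos"])
a=np.radians(5);e=o["eef_pos"][:2]-np.array([.5476,-.0814]);print(e@[np.cos(a),np.sin(a)],e@[-np.sin(a),np.cos(a)])
E
```

```text
[ 0.55508186 -0.14797446  0.06843861]
0.0016510417068241422 -0.06697320770036251
```

step_arm --increments '[{"slide": [0,0,0.02],"turn": [0,0,0],"grip": 0.35},{"slide": [0,0,0.02],"turn": [0,0,0],"grip": 0.35},{"slide": [0,0,0.015],"turn": [0,0,0],"grip": 0.35},{"slide": [0,0,0.008],"turn": [0,0,0],"grip": 0.35},{"slide": [0,0,0.003],"turn": [0,0,0],"grip": 0.35},{"slide": [0,-0.008,0],"turn": [0,0,0],"grip": 0.35},{"slide": [0,-0.008,0],"turn": [0,0,0],"grip": 0.35},{"slide": [0,-0.007,0],"turn": [0,0,0],"grip": 0.35},{"slide": [0,-0.005,0],"turn": [0,0,0],"grip": 0.35},{"slide": [0,-0.004,0],"turn": [0,0,0],"grip": 0.35},{"slide": [0,-0.004,0],"turn": [0,0,0],"grip": 0.35},{"slide": [0,-0.004,0],"turn": [0,0,0],"grip": 0.35}]'

```text
clock: 17.1
eef_pos: [0.5511, -0.1021, 0.0029]
tool_rot: [0.999, 0.043, 0.001, 0.0]
ft_force: [0.1, -0.7, 0.2]
grip_width: 0.0275
```

step_arm --increments '[{"slide": [0,-0.005,0],"turn": [0,0,0],"grip": 0.35},{"slide": [0,-0.006,0],"turn": [0,0,0],"grip": 0.35},{"slide": [0,-0.007,0],"turn": [0,0,0],"grip": 0.35},{"slide": [0,-0.008,0],"turn": [0,0,0],"grip": 0.35},{"slide": [0,-0.008,0],"turn": [0,0,0],"grip": 0.35},{"slide": [0,-0.008,0],"turn": [0,0,0],"grip": 0.35},{"slide": [0,-0.008,0],"turn": [0,0,0],"grip": 0.35},{"slide": [0,-0.008,0],"turn": [0,0,0],"grip": 0.35},{"slide": [0,-0.008,0],"turn": [0,0,0],"grip": 0.35},{"slide": [0,-0.008,0],"turn": [0,0,0],"grip": 0.35},{"slide": [0,-0.008,0],"turn": [0,0,0],"grip": 0.35},{"slide": [0,-0.008,0],"turn": [0,0,0],"grip": 0.35}]'

```text
clock: 18.1
eef_pos: [0.5427, -0.012, 0.0023]
tool_rot: [0.999, 0.043, -0.0, -0.0]
ft_force: [-0.1, -1.7, 0.5]
grip_width: 0.0281
```

step_arm --increments '[{"slide": [0,-0.008,0],"turn": [0,0,0],"grip": 0.35},{"slide": [0,-0.008,0],"turn": [0,0,0],"grip": 0.35},{"slide": [0,-0.008,0],"turn": [0,0,0],"grip": 0.35},{"slide": [0,-0.008,0],"turn": [0,0,0],"grip": 0.35},{"slide": [0,-0.008,0],"turn": [0,0,0],"grip": 0.35},{"slide": [0,-0.008,0],"turn": [0,0,0],"grip": 0.35},{"slide": [0,-0.008,0],"turn": [0,0,0],"grip": 0.35},{"slide": [0,-0.008,0],"turn": [0,0,0],"grip": 0.35},{"slide": [0,-0.008,0],"turn": [0,0,0],"grip": 0.35},{"slide": [0,-0.008,0],"turn": [0,0,0],"grip": 0.35},{"slide": [0,-0.008,0],"turn": [0,0,0],"grip": 0.35},{"slide": [0,-0.008,0],"turn": [0,0,0],"grip": 0.35}]'

```text
clock: 19.1
eef_pos: [0.5345, 0.0836, 0.0023]
tool_rot: [0.999, 0.043, -0.0, -0.0]
ft_force: [-0.4, -0.5, 1.3]
grip_width: 0.0275
```

```bash
python3 - <<'E'
from workcell import telemetry,camera
import cv2,numpy as np
o=telemetry.get_obs();e=o["eef_pos"][:2]-np.array([.524,.189]);a=np.radians(5);print(e@[np.cos(a),np.sin(a)],e@[-np.sin(a),np.cos(a)])
p,d=camera("side");cv2.imwrite("pics/s5.png",cv2.resize(p[120:300,150:430,::-1],None,fx=2.8,fy=2.8))
E
```

```text
0.0012530921430071265 -0.10588401494747345
```

View pics/s5.png

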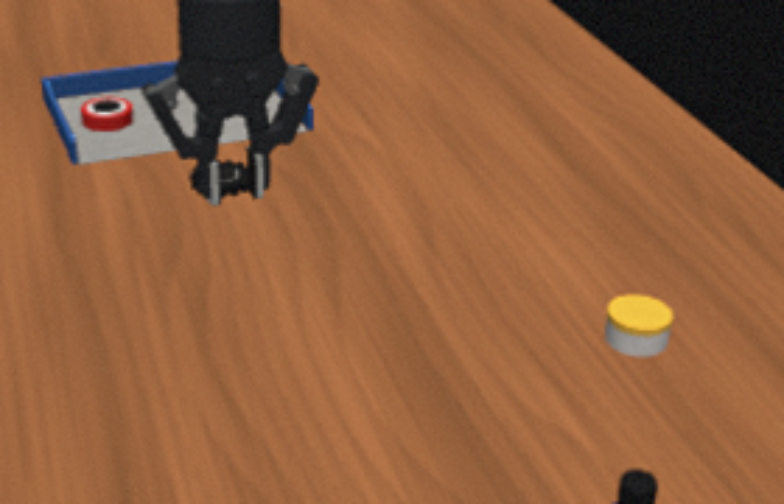

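The cog is seated at (232,178) in the crop, the cup lies inside the tray at (106,112). Finish the push.

step_arm --increments '[{"slide": [0,-0.008,0],"turn": [0,0,0],"grip": 0.35},{"slide": [0,-0.008,0],"turn": [0,0,0],"grip": 0.35},{"slide": [0,-0.008,0],"turn": [0,0,0],"grip": 0.35},{"slide": [0,-0.008,0],"turn": [0,0,0],"grip": 0.35},{"slide": [0,-0.008,0],"turn": [0,0,0],"grip": 0.35},{"slide": [0,-0.008,0],"turn": [0,0,0],"grip": 0.35},{"slide": [0,-0.008,0],"turn": [0,0,0],"grip": 0.35},{"slide": [0,-0.008,0],"turn": [0,0,0],"grip": 0.35},{"slide": [0,-0.008,0],"turn": [0,0,0],"grip": 0.35},{"slide": [0,-0.008,0],"turn": [0,0,0],"grip": 0.35},{"slide": [0,-0.008,0],"turn": [0,0,0],"grip": 0.35},{"slide": [0,-0.008,0],"turn": [0,0,0],"grip": 0.35}]'

```text
clock: 20.15
eef_pos: [0.5262, 0.1793, 0.0023]
tool_rot: [0.999, 0.043, -0.0, -0.0]
ft_force: [-0.1, -0.8, -0.3]
grip_width: 0.0279
```

step_arm --increments '[{"slide": [0,-0.008,0],"turn": [0,0,0],"grip": 0.35},{"slide": [0,-0.008,0],"turn": [0,0,0],"grip": 0.35},{"slide": [0,-0.008,0],"turn": [0,0,0],"grip": 0.35},{"slide": [0,-0.008,0],"turn": [0,0,0],"grip": 0.35},{"slide": [0,-0.008,0],"turn": [0,0,0],"grip": 0.35},{"slide": [0,-0.006,0],"turn": [0,0,0],"grip": 0.35},{"slide": [0,-0.004,0],"turn": [0,0,0],"grip": 0.35},{"slide": [0,-0.002,0],"turn": [0,0,0],"grip": 0.35},{"slide": [0,0,0],"turn": [0,0,0],"grip": 0.35},{"slide": [0,0.003,0],"turn": [0,0,0],"grip": 0.35},{"slide": [0,0.008,0],"turn": [0,0,0],"grip": 0.35},{"slide": [0,0.015,0],"turn": [0,0,0],"grip": 0.35}]'

```text
clock: 21.15
eef_pos: [0.5242, 0.2045, 0.0024]
tool_rot: [0.999, 0.044, 0.0, -0.0]
ft_force: [0.1, 0.7, 0.1]
grip_width: 0.0277
```

step_arm --increments '[{"slide": [0,0.02,0],"turn": [0,0,0],"grip": 0.35},{"slide": [0,0.015,-0.022],"turn": [0,0,0],"grip": 0.35},{"slide": [0,0.015,-0.022],"turn": [0,0,0],"grip": 0.35},{"slide": [0,0.015,-0.022],"turn": [0,0,0],"grip": 0.35},{"slide": [0,0.025,-0.02],"turn": [0,0,0],"grip": 0.35},{"slide": [0,0.025,-0.02],"turn": [0,0,0],"grip": 0.35},{"slide": [0,0.025,-0.02],"turn": [0,0,0],"grip": 0.35},{"slide": [0,0.025,-0.02],"turn": [0,0,0],"grip": 0.35},{"slide": [0,0.025,0],"turn": [0,0,0],"grip": 0.35},{"slide": [0,0.025,0],"turn": [0,0,0],"grip": 0.35},{"slide": [0,0.025,0],"turn": [0,0,0],"grip": 0.35},{"slide": [0,0.025,0],"turn": [0,0,0],"grip": 0.35}]'

```text
clock: 22.15
eef_pos: [0.5464, -0.0619, 0.1486]
tool_rot: [0.999, 0.043, 0.0, 0.0]
ft_force: [-0.3, -0.5, -0.6]
grip_width: 0.0281
```

```bash
python3 - <<'E'
from workcell import telemetry,camera
import cv2,numpy as np
print(telemetry.get_obs()["eef_pos"])
p,d=camera("side");q,d=camera("top");np.savez("pics/f.npz",t=q,s=p)
cv2.imwrite("pics/f.png",np.hstack([cv2.resize(p[100:420,130:430,::-1],(400,427)),cv2.resize(q[100:420,40:340,::-1],(400,427))]))
E
```

```text
[ 0.54643507 -0.06194645  0.14859959]
```

View pics/f.png

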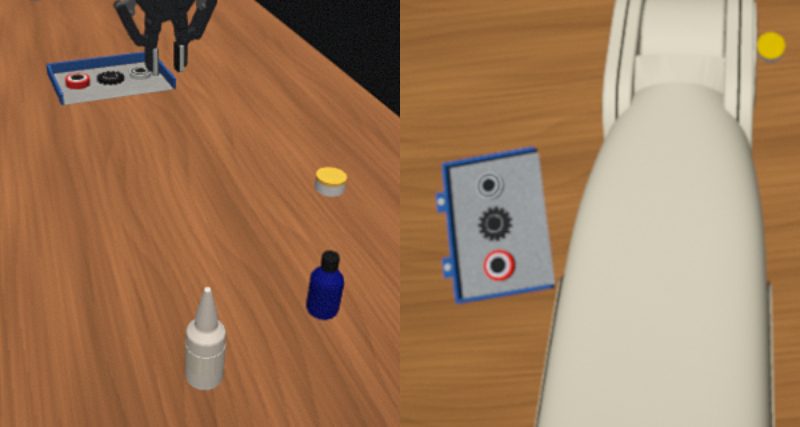

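The final picture shows all three discs flat and wholly inside the tray: in the right panel the bearing is at (489,185), the cog at (494,224) and the cup at (499,265). The tin and both bottles are standing. The gripper is clear.

```bash
python3 - <<'E'
from h import *
from workcell import bot
a=np.radians(5)
for n,u,z in(("bearing",(489,185),.01),("cog",(494,224),.008),("cup",(499,265),.014)):
    px=((u[0]-400)*.75+40,u[1]*.75+100);e=plane("top",[px],z)[0,:2]-[.524,.189]
    print(n,e@[np.cos(a),np.sin(a)],e@[-np.sin(a),np.cos(a)])
f=np.load("pics/f.npz");o=np.load("pics/side0.npz")["p"]
d=cv2.absdiff(f["s"],o).max(2)
print("change at tin, bottles",[(d[y0:y1,x0:x1]>40).sum() for x0,x1,y0,y1 in((360,395,220,250),(355,392,285,342),(265,303,310,392))])
print(bot.job_done())
E
```

```text
bearing 0.05971190006510954 0.07579828011097187
cog 4.993176148843647e-05 0.07532423482407881
cup -0.06220437780971523 0.07287191240778898
change at tin, bottles [np.int64(0), np.int64(0), np.int64(0)]
the job is handed in; nothing more can be done
None
```

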